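# Light, live view, picture: work the microscope camera's controls

## Robot

A 7-joint arm with a two-finger parallel gripper is mounted at the origin on the work surface. World frame = base frame: x ahead of the robot, y to its left, z up, the work surface at z = 0. Lengths are in m, angles in rad, forces in N, time in s.
With the tool pointing down it reaches from about 0.35 to 0.9 m from the base axis. Payload 19.9 kg.
Tool frame: the origin (TCP) lies between the finger pads; the fingertips stand 11 mm ahead of it and the grasp point (between the pads) lies 8 mm behind it; z points along the fingers, y is the line along which they close (so a half turn about z gives the same grasp; the last joint's range is limited). The gripper opens to 94 mm and grips with 3 to 60 N. Pads are 16 mm wide; open, the fingers measure 119 mm over their backs; the gripper's body (75 mm by 177 mm) begins 78 mm behind the grasp point.
Start: joints at [1.306, 0.417, -0.01, 1.614, 0.005, 1.111, -0.053], TCP at [0.139, -0.609, 0.216] pointing down, gripper open.
Joint ranges: [-2.81, 2.81], [-0.39, 2.02], [-1.27, 1.25], [0.06, 2.57], [-1.19, 4.33], [0.19, 2], [-2.82, 2.82]. Speed limits (rad/s): [1.89, 1.89, 2.39, 2.39, 3.01, 3.01, 3.01].

## Interface

Orientations are given as [roll, pitch, yaw] about the fixed x, y, z axes, in that order (R = Rz(yaw) Ry(pitch) Rx(roll)).
In Python, from workcell import robot gives the robot as it stands. The module is installed in compiled form; this text tells all that it offers.
- The arm moves only by the shell command python3 -m creep 'ROWS' [FORCE]. ROWS is JSON, a list of rows, each a list of 3 entries, a list of its own where there are three numbers: the turn, a rotation vector about the world's x, y, z scaled (see below), then the shift along the world's x, y, z scaled (see below), then the closure, from 0 (fully open) to 1 (shut). A call has 1 to 12 rows; each row shifts and turns the commanded pose from where the row before left it; what a row does not reach is not made up. The controller multiplies each number of a shift by 20 mm and each number of a turn by 90 degrees. A row lasts 1/10 s, in which the tool goes at most 50 mm and 8.59 degrees, less where a joint would pass 70% of its speed; a pose out of reach is approached as far as the arm can. A call with a number of a shift or a turn outside -1 to 1 is refused whole. A call with a gripper value outside its range is refused whole. The fingers move at their own pace and stop on an object; FORCE is the grip in N (left out, the last holds). Time passes only in rows, so rows that do not move let the fingers close. It gives the time, the measured TCP pose, the force, the opening and the grip force at its end, in the units of the state.
- robot.state(): the state, without advancing time (a new reading comes with each control period).
- robot.grab_frame(name): name is "scene" or "top" or "wrist"; returns (picture, depth): 480x640x3 uint8, red, green, blue; 480x640 float32, m along the optical axis (not along the pixel's ray), 0 where there is no reading.
- robot.calibration(name): a dict with "mtx" (3x3 intrinsics, pixels), "origin" and "rotation" of the camera in the world; the wrist camera has in their place "mount" (4x4, takes a point from camera to tool coordinates, whose origin is the TCP and whose axes are the flange's). Camera axes: x right, y down, z forward; pixel columns grow to the right and rows downward; lengths in m; the calibration is good to about 2 mm. A picture is of the moment at which its call begins: read the wrist's pose just before it. calibration takes no time and is no camera call.
- robot.sign_off(): hands the job in; it is judged then, once.
Trained networks look in the newest picture that a camera, given by its name, has taken for a name from the list of things; names that differ only in an ending like _2 or _b are one class to them, and where a whole thing is asked for, a point or a joint stands for the part that bears it (a point fixed in the world has none). Each returns a list of dicts, best first, with "conf" (0 to 1); they miss things now and then, are a little off and sometimes report something else, mostly with a low value. They report only what shows in the picture. A call takes as long as a camera call.
- robot.look_for(name, camera): "rect" ([left, top, right, bottom] in pixels, round what is visible of it).
- robot.cut_out(name, camera): "pixels" (480x640 bool, what is visible of it) and "rect" ([left, top, right, bottom] in pixels, round what is visible of it).
The state is a dict: "time": time; "joint_positions": joint angles; "dq": joint speeds; "tau": joint torques, N m; "tcp_pos": TCP position; "ee_rot": TCP orientation; "ft_force": force on the tool from outside, world axes, zero at the start; "torque": the same for the moment, N m; "opening": finger opening in m; "finger_force": force on a finger pad.
Only numpy, scipy, OpenCV 4.12 (cv2) and the standard library are available. Lean on these libraries where they do the work, as an engineer would, in place of code of your own. Each camera call takes 0.05 s, during which the arm holds its last target. There are 200 camera calls.

## Task

Take a picture of the seeds by working the microscope's controls with the closed fingertips: first switch the lamp on by pushing the raised, orange-marked end of the white rocker on the grey lamp box down until the rocker is fully over, then push the blue key on the black console fully in (it stays in), and last press the green key all the way down, hold it there for about a second, and let it come back up. Keep to that order and do not press the red key. Only press: pick nothing up, and leave the vials, dish, jar, forceps and sieve standing where they are.

Things in the scene. Friction and masses are not known exactly. Their poses are not given: they have to be found in the camera images.
- lamp_box: grey lamp driver box, fixed, 170 (x) x 130 (y) x 70 mm tall. Origin: centre of its underside on the table, x axis along its length, z up. The rocker lies on its top along x, its pivot 20 mm from the centre towards +x; the end that has to go down is the one towards the box's +x.
- rocker_pivot (a point): pivot of the rocker, fixed in the lamp box, 82 mm above the table; its x axis runs along the rocker towards the end that must be pushed down, y is the pivot's axis. The black frame round the rocker (80 x 46 mm) is 73 mm above the table.
- rocker_press (a point): point on the upper face of the white rocker paddle (64 long x 32 wide x 10 mm thick, pivot in the middle of its thickness), in the middle of the orange mark, 24 mm along the paddle from the pivot; the paddle ends 8 mm farther out. It moves with the rocker: about 92 mm above the table when off, about 82 mm when fully over.
- rocker (a joint): rocker angle in rad: 0 = off (marked end raised 0.22 rad above level), 0.44 = fully over, on (marked end 0.22 rad below level). Friction of 0.06 N m holds it where it is left; there is no spring. A flat fingertip ends up bearing on its inner edge, so it has to follow the paddle down: about 4 mm deeper than the height of the pressed point when fully over does no harm, as the stop takes it.
- console: black camera console, fixed, 120 (x) x 230 (y) x 45 mm tall. Origin: centre of its underside on the table, y axis along its length, z up. The row of three keys lies along its y, 10 mm from the centre towards its -x.
- live_key (a joint): the blue key. 28 mm square cap, 17 mm tall, that slides straight down in a flat grey 44 mm collar on the console. Joint value: depth pressed in m, 0 = fully up, 0.008 = fully in. No spring: friction of 3 N holds it where it is left, so it stays in.
- live_key_top (a point): centre of the top face of the blue key's cap; z points up; it moves down with the cap. Fully up it is 65 mm above the table (12 mm above the collar's top face), fully in 57 mm (4 mm above the collar). Neighbouring keys are 70 mm apart in a row along the console, in any order of colours.
- shutter_key (a joint): the green key. 28 mm square cap, 17 mm tall, that slides straight down in a flat grey 44 mm collar on the console. Joint value: depth pressed in m, 0 = fully up, 0.008 = fully in. Sprung: 1.5 N to start, 5.1 N fully in; comes back up when released.
- shutter_key_top (a point): centre of the top face of the green key's cap; z points up; it moves down with the cap. Fully up it is 65 mm above the table (12 mm above the collar's top face), fully in 57 mm (4 mm above the collar). Neighbouring keys are 70 mm apart in a row along the console, in any order of colours.
- erase_key (a joint): the red key, not to be pressed. 28 mm square cap, 17 mm tall, that slides straight down in a flat grey 44 mm collar on the console. Joint value: depth pressed in m, 0 = fully up, 0.008 = fully in. Sprung like the green key.
- erase_key_top (a point): centre of the top face of the red key's cap; z points up; it moves down with the cap. Fully up it is 65 mm above the table (12 mm above the collar's top face), fully in 57 mm (4 mm above the collar). Neighbouring keys are 70 mm apart in a row along the console, in any order of colours.
- vial_amber: loose amber glass vial with a black cap, 26 mm across, 55 mm tall, standing between lamp box and console; origin at the centre of its foot, z up.
- vial_clear: loose clear glass vial with a white cap, 26 mm across, 55 mm tall, standing nearer the robot; origin at the centre of its foot, z up.
- seed_dish: loose closed dish of dark seeds, 92 mm across, 15 mm tall; origin at the centre of its underside.
- sample_jar: loose glass jar with a red cap, 60 mm across, 85 mm tall; origin at the centre of its foot, z up.
- forceps: loose steel forceps lying flat, about 143 mm long along their x axis, 15 mm wide, 8 mm tall; origin at the underside, in the middle.
- sieve: loose brass sieve, 156 mm across, 50 mm tall; origin at the centre of its underside.

How it is judged:
On the way, in this order (a step that is already met when the one before it is completed fails the run):
1. the rocker is fully over: lamp on (value of joint rocker above 0.38 rad), for 0.1 s.
2. the blue key is fully in (value of joint live_key above 0.0065 m), for 0.1 s.
3. the green key is held fully down (value of joint shutter_key above 0.0065 m), for 0.6 s.
4. the green key is back up (value of joint shutter_key below 0.0015 m), for 0.1 s.
At the end, for the whole second after the job is handed in: rocker fully over (at least 0.38 of 0.44 rad), blue key in (at least 6.5 of 8 mm), green and red keys up (within 1.5 mm), after the green key was held at least 6.5 mm down for 0.6 s; every loose thing within 30 mm of where it stood (value of joint rocker above 0.38 rad and value of joint live_key above 0.0065 m and value of joint each of shutter_key, erase_key below 0.0015 m and distance of each of vial_amber, vial_clear, seed_dish, sample_jar, forceps, sieve from where it was at the start of the episode below 0.03 m); the robot touches nothing.
It fails at once if the blue key is pressed (over 3 mm) before the lamp is on (value of joint live_key above 0.003 m and value of joint rocker below 0.36 rad).
It fails at once if the green key is pressed (over 3 mm) before the lamp is on and the blue key is in (value of joint shutter_key above 0.003 m and (value of joint rocker below 0.36 rad or value of joint live_key below 0.006 m)).
It fails at once if the red key is pressed (over 3 mm) (value of joint erase_key above 0.003 m).
It fails at once if a loose thing is shifted, lifted or carried more than 30 mm (distance of any of vial_amber, vial_clear, seed_dish, sample_jar, forceps, sieve from where it was at the start of the episode above 0.03 m).
It fails at once if a vial or the jar is tipped over (angle between any of vial_amber, vial_clear, sample_jar's own z axis and vertical above 0.5 rad).
It also fails if it takes over 51 s, if anything falls off the work surface, if the arm or the gripper's body presses on something with over 40 N, if the wrist force passes 120 N, or if a joint passes its speed limit or range.

## Working session

There is one attempt and no reset: what is moved stays moved. The work goes in short steps, Python scripts to look and compute and a shell command to move; the robot and the scene stay as the last step left them, time stands still between calls to the robot, and variables do not carry over. Pictures are saved under pics/ and viewed, at most 10 in all, crops included, and the job is handed in when it is done.

```bash
mkdir -p pics; cat > h.py <<'E'
import numpy as np, cv2
from workcell import robot
def world(cam,depth,mask):
    c=robot.calibration(cam); K=np.array(c["mtx"]); v,u=np.nonzero(mask&(depth>0)); z=depth[v,u]
    P=np.stack([(u-K[0,2])/K[0,0]*z,(v-K[1,2])/K[1,1]*z,z],1)
    return P@np.array(c["rotation"]).T+np.array(c["origin"])
E
python3 - <<'E'
from h import *
s=robot.state(); print(s["time"],s["tcp_pos"],s["ee_rot"],s["opening"])
for cam in("top","scene"):
    im,d=robot.grab_frame(cam); cv2.imwrite(f"pics/{cam}0.png",im[:,:,::-1]); np.save(cam,d)
    print(cam,robot.calibration(cam)["origin"])
    for n in("lamp_box","rocker_press","console","live_key","shutter_key","erase_key","vial_amber","vial_clear","sample_jar","sieve","seed_dish","forceps"):
        for r in robot.cut_out(n,cam)[:2]:
            P=world(cam,d,r["pixels"])
            if len(P):
                zt=np.percentile(P[:,2],90); T=P[P[:,2]>zt-.006]
                print(n,round(r["conf"],2),[int(x) for x in r["rect"]],"med",np.median(P,0).round(3),"top",T.mean(0).round(4),cv2.minAreaRect(T[:,:2].astype(np.float32)*1000))
E
```

```text
0.0 [ 0.13861914 -0.60904908  0.21582867] [-3.14036400e+00  9.38578995e-05  2.23833789e-01] 0.09406753781484162
top [ 0.43740602 -0.1172107   1.31874035]Traceback (most recent call last):
  File "<stdin>", line 8, in <module>
  File "h.py", line 6, in world
    return P@np.array(c["rotation"]).T+np.array(c["origin"])
           ~~~~~~~~~~~~~~~~~~~~~~~~~~~^~~~~~~~~~~~~~~~~~~~~~
ValueError: operands could not be broadcast together with shapes (5142,) (3,)
```

```bash
sed -i 's/np.array(c\["rotation"\]).T/Rotation.from_euler("xyz",c["rotation"]).as_matrix().T/; 1a from scipy.spatial.transform import Rotation' h.py
python3 - <<'E'
from h import *
for cam in("top","scene"):
    im,d=robot.grab_frame(cam); cv2.imwrite(f"pics/{cam}0.png",im[:,:,::-1]); np.save(cam,d)
    c=robot.calibration(cam);print(cam,c["origin"],c["rotation"])
    for n in("lamp_box","rocker_press","console","live_key","shutter_key","erase_key","vial_amber","vial_clear","sample_jar","sieve","seed_dish","forceps"):
        for r in robot.cut_out(n,cam)[:2]:
            P=world(cam,d,r["pixels"])
            if len(P):
                zt=np.percentile(P[:,2],90); T=P[P[:,2]>zt-.006]
                print(n,round(r["conf"],2),[int(x) for x in r["rect"]],"med",np.median(P,0).round(3),"top",T.mean(0).round(4),cv2.minAreaRect(T[:,:2].astype(np.float32)*1000))
E
```

```text
top [ 0.43740602 -0.1172107   1.31874035] [-3.02673063e+00  4.47227833e-05 -1.54427203e+00]
lamp_box 0.41 [107, 223, 224, 288] med [0.554 0.191 0.043] top [0.5468 0.1943 0.0443] ((544.8704223632812, 196.20069885253906), (229.8076934814453, 119.30769348144531), 85.7215347290039)
rocker_press 0.96 [343, 241, 371, 267] med [ 0.556 -0.205  0.086] top [ 0.5618 -0.2073  0.0877] ((555.1742553710938, -205.38906860351562), (31.57255744934082, 62.722267150878906), 73.02481079101562)
rocker_press 0.65 [249, 325, 265, 343] med [ 0.377 -0.003  0.053] top [ 3.757e-01 -2.000e-04  5.440e-02] ((376.2293701171875, -0.5664453506469727), (23.307790756225586, 22.734975814819336), 63.67227554321289)
console 0.58 [111, 221, 224, 286] med [0.554 0.19  0.043] top [0.5466 0.194  0.0443] ((544.8704223632812, 196.20069885253906), (229.8076934814453, 119.30769348144531), 85.7215347290039)
live_key 0.52 [125, 245, 142, 258] med [0.541 0.266 0.063] top [0.5412 0.2659 0.0634] ((541.2415771484375, 266.4322204589844), (25.715587615966797, 28.546560287475586), 0.421664834022522)
shutter_key 0.7 [190, 255, 205, 268] me
[... 3726 characters left out ...]
p [ 0.421  -0.5257  0.048 ] ((431.2514953613281, -521.7889404296875), (153.58555603027344, 154.8572998046875), 71.28773498535156)
sieve 0.7 [470, 294, 508, 339] med [0.762 0.171 0.062] top [0.7477 0.1777 0.0847] ((746.6882934570312, 177.87484741210938), (51.67605209350586, 50.97623062133789), 25.760095596313477)
seed_dish 0.89 [365, 317, 418, 356] med [ 0.762 -0.009  0.008] top [ 0.7644 -0.0094  0.0119] ((761.065673828125, -9.753055572509766), (89.46465301513672, 89.35053253173828), 83.15481567382812)
forceps 0.84 [277, 299, 293, 361] med [ 0.763 -0.217  0.007] top [ 0.7398 -0.2133  0.008 ] ((729.3223266601562, -208.69143676757812), (20.11199951171875, 140.26358032226562), 77.74365997314453)
```

View pics/top0.png

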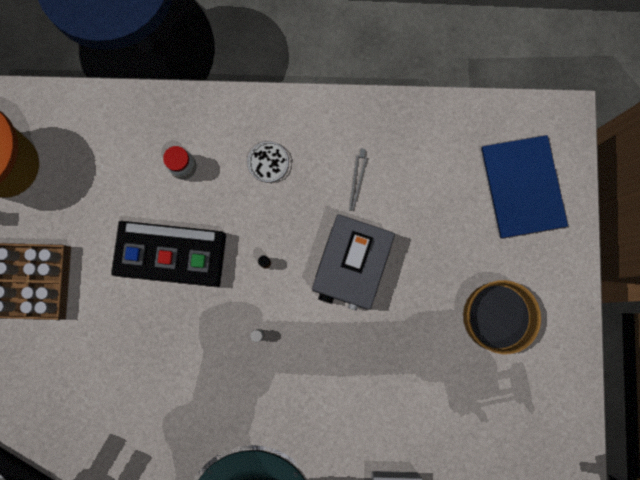

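View pics/scene0.png

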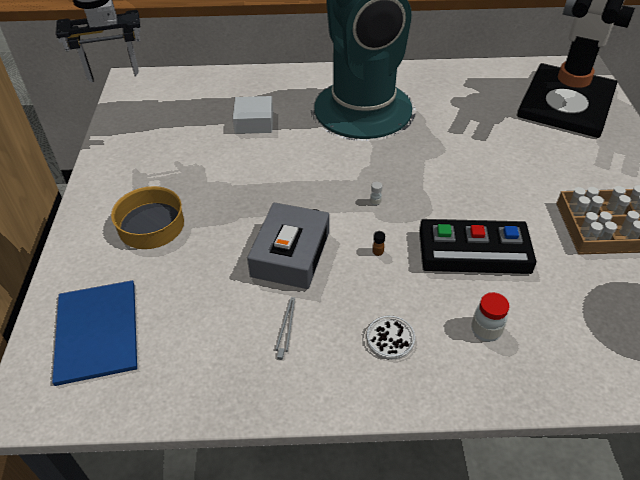

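The pictures show the orange mark at pixel (360,240) in the top view, on the rocker's far (+x) end. The keys run blue (132,253), red (165,257), green (199,261). From the two cameras, the rocker pivot is at about (0.557,-0.206) with yaw about -0.295, and the press point at about (0.580,-0.213).

```bash
python3 -m creep '[[[0,0,-0.0275],[1,0.9,0],1],[[0,0,-0.0275],[1,0.9,0],1],[[0,0,-0.0275],[1,0.9,0],1],[[0,0,-0.0275],[1,0.9,0],1],[[0,0,-0.0275],[1,0.9,0],1],[[0,0,-0.0275],[1,0.9,0],1],[[0,0,-0.0275],[1,0.9,0],1],[[0,0,-0.0275],[1,0.9,0],1],[[0,0,-0.0275],[1,0.9,0],1],[[0,0,-0.0275],[1,0.9,0],1],[[0,0,-0.0275],[1,0.9,0],1],[[0,0,-0.0275],[1,0.9,0],1]]' 20; python3 - <<'E'
from h import *
s=robot.state(); print(s["ee_rot"],s["joint_positions"])
E
```

```text
time: 2.6
tcp_pos: [0.3795, -0.3926, 0.2165]
ee_rot: [3.142, -0.0, -0.296]
ft_force: [0.6, -0.4, 0.4]
opening: 0.0015
finger_force: 0.0
[ 3.14154136e+00 -1.45200228e-04 -2.96388762e-01] [ 0.80817832  0.27804311 -0.07419701  1.81027867  0.02338756  1.05396146
 -1.14191905]
```

```bash
python3 - <<'E'
from h import *
# orange mark & rocker from images
for cam in("top","scene"):
    im=cv2.imread(f"pics/{cam}0.png"); d=np.load(cam+".npy")
    hsv=cv2.cvtColor(im,cv2.COLOR_BGR2HSV)
    m=np.zeros((480,640),bool); r=(slice(225,285),slice(335,385)) if cam=="top" else (slice(215,255),slice(262,308))
    m[r]=True
    o=m&(hsv[...,0]>3)&(hsv[...,0]<20)&(hsv[...,1]>140)&(hsv[...,2]>100)
    P=world(cam,d,o); print(cam,"orange",o.sum(),P.mean(0).round(4))
    P=world(cam,d,m); T=P[(P[:,2]>.0775)&(P[:,2]<.1)]; print("paddle",T.mean(0).round(4),cv2.minAreaRect(T[:,:2].astype(np.float32)*1000))
E
```

```text
top orange 46 [ 0.5785 -0.2125  0.0889]
paddle [ 0.5555 -0.2049  0.0858] ((555.8822631835938, -201.869873046875), (58.20790100097656, 67.26557922363281), 63.548866271972656)
scene orange 42 [ 0.579  -0.2135  0.0915]
paddle [ 0.5623 -0.2072  0.0876] ((559.082275390625, -205.65283203125), (36.60360336303711, 71.25325775146484), 70.24626922607422)
```

```bash
python3 -m creep '[[[0,0,0],[1,0.9,0],1],[[0,0,0],[1,0.9,0],1],[[0,0,0],[1,0.9,0],1],[[0,0,0],[1,0.9,0],1],[[0,0,0],[1,0.9,0],1],[[0,0,0],[1,0.9,0],1],[[0,0,0],[1,0.9,-0.5],1],[[0,0,0],[1,0.9,-0.5],1],[[0,0,0],[1,0.9,-1],1],[[0,0,0],[1,0.88,-1],1],[[0,0,0],[0,0,-1],1],[[0,0,0],[0,0,0],1]]'
```

```text
time: 3.8
tcp_pos: [0.5777, -0.2128, 0.1339]
ee_rot: [-3.141, 0.004, -0.293]
ft_force: [-1.0, -0.2, 0.5]
opening: 0.0005
finger_force: 0.0
```

```bash
python3 -m creep '[[[0,0,0],[0.1,0,-0.7],1],[[0,0,0],[0,0,-0.5],1],[[0,0,0],[0,0,-0.25],1],[[0,0,0],[0,0,-0.15],1],[[0,0,0],[0,0,-0.15],1],[[0,0,0],[0,0,-0.15],1],[[0,0,0],[0,0,-0.15],1],[[0,0,0],[0,0,-0.15],1],[[0,0,0],[0,0,0],1],[[0,0,0],[0,0,0],1]]'
```

```text
time: 4.8
tcp_pos: [0.5819, -0.2143, 0.0938]
ee_rot: [3.141, -0.003, -0.295]
ft_force: [2.3, -1.6, 13.0]
opening: 0.0005
finger_force: 6.7
```

```bash
python3 -m creep '[[[0,0,0],[0,0,-0.1],1],[[0,0,0],[0,0,-0.1],1],[[0,0,0],[0,0,0],1],[[0,0,0],[0,0,0],1],[[0,0,0],[0,0,0],1]]'
```

```text
time: 5.3
tcp_pos: [0.5823, -0.2145, 0.0927]
ee_rot: [3.141, -0.004, -0.295]
ft_force: [-14.8, 4.6, 56.9]
opening: 0.0005
finger_force: 26.3
```

```bash
python3 -m creep '[[[0,0,0],[0,0,0.5],1],[[0,0,0],[0,0,1],1],[[0,0,0],[0,0,1],1],[[0,0,0],[0,0,1],1],[[0,0,0.02],[-0.2,1,1],1],[[0,0,0.02],[-0.2,1,0],1],[[0,0,0.02],[-0.2,1,0],1],[[0,0,0.02],[-0.2,1,0],1],[[0,0,0.02],[-0.2,1,0],1],[[0,0,0.02],[-0.2,1,0],1],[[0,0,0.02],[-0.2,1,0],1],[[0,0,0],[-0.2,1,0],1]]'
python3 - <<'E'
from h import *
im,d=robot.grab_frame("scene")
m=np.zeros((480,640),bool); m[215:255,262:308]=True
P=world("scene",d,m); T=P[(P[:,2]>.0755)&(P[:,2]<.11)]
u=np.array([.957,-.292]); a=(T[:,:2]-[.557,-.206])@u; print(np.polyfit(a,T[:,2],1),len(T))
cv2.imwrite("pics/s1.png",cv2.resize(im[180:300,230:390,::-1],(640,480),interpolation=cv2.INTER_CUBIC))
E
```

```text
time: 6.5
tcp_pos: [0.5483, -0.0521, 0.1783]
ee_rot: [-3.141, 0.0, -0.072]
ft_force: [-0.6, 0.7, 0.3]
opening: 0.0006
finger_force: 0.0
[-0.20389611  0.08674144] 479
```

View pics/s1.png

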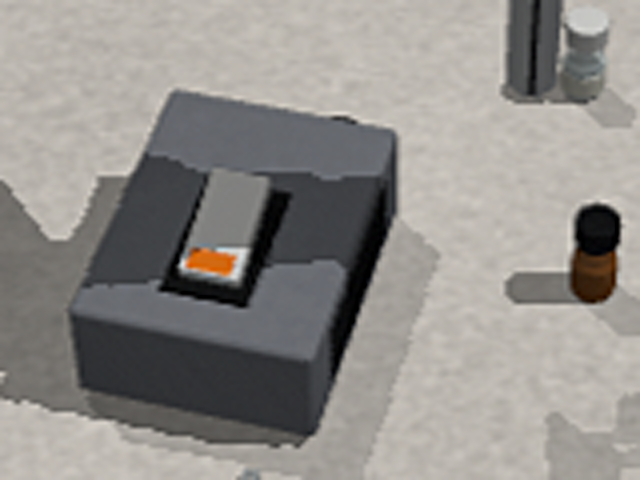

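The crop shows the rocker's orange end (about (210,262)) now down. The measured slope is -0.20 rad, so the lamp is on, and I'm moving to the blue key.

```bash
python3 -m creep '[[[0,0,0],[-0.3,1,0],1],[[0,0,0],[0,1,0],1],[[0,0,0],[0,1,0],1],[[0,0,0],[0,1,0],1],[[0,0,0],[0,1,0],1],[[0,0,0],[0,1,0],1],[[0,0,0],[0,1,0],1],[[0,0,0],[0,1,0],1],[[0,0,0],[0,1,0],1],[[0,0,0],[0,1,0],1],[[0,0,0],[0,1,0],1],[[0,0,0],[0,1,0],1]]'; python3 -m creep '[[[0,0,0],[0,1,0],1],[[0,0,0],[0,1,0],1],[[0,0,0],[0,1,0],1],[[0,0,0],[0,0.6,0],1],[[0,0,0],[0,0,-1],1],[[0,0,0],[0,0,-1],1],[[0,0,0],[0,0,-1],1],[[0,0,0],[0,0,0],1],[[0,0,0],[0,0,0],1]]'
```

```text
time: 7.75
tcp_pos: [0.5422, 0.1876, 0.1783]
ee_rot: [-3.142, 0.0, -0.073]
ft_force: [-0.4, -0.0, 0.1]
opening: 0.0006
finger_force: 0.0
time: 8.65
tcp_pos: [0.5426, 0.2584, 0.1188]
ee_rot: [3.142, 0.0, -0.074]
ft_force: [0.6, -0.4, -0.1]
opening: 0.0007
finger_force: 0.0
```

```bash
python3 -m creep '[[[0,0,0],[0,0.3,-0.5],1],[[0,0,0],[0,0,-0.8],1],[[0,0,0],[0,0,-0.5],1],[[0,0,0],[0,0,-0.25],1],[[0,0,0],[0,0,-0.15],1],[[0,0,0],[0,0,-0.15],1],[[0,0,0],[0,0,-0.15],1],[[0,0,0],[0,0,-0.05],1],[[0,0,0],[0,0,0],1],[[0,0,0],[0,0,0],1]]'
```

```text
time: 9.65
tcp_pos: [0.5428, 0.2643, 0.0681]
ee_rot: [-3.141, -0.0, -0.075]
ft_force: [-4.4, -2.4, 10.5]
opening: 0.0005
finger_force: 5.3
```

```bash
python3 -m creep '[[[0,0,0],[0,0,-0.05],1],[[0,0,0],[0,0,0],1],[[0,0,0],[0,0,0],1]]'; python3 -m creep '[[[0,0,0],[0,0,0.5],1],[[0,0,0],[0,0,1],1],[[0,0,0],[0,0,1],1],[[0,0,0],[0,0,1],1],[[0,0,0],[-0.1,-1,0],1],[[0,0,0],[-0.1,-1,0],1],[[0,0,0],[-0.1,-1,0],1],[[0,0,0],[-0.1,-1,0],1],[[0,0,0],[-0.1,-1,0],1],[[0,0,0],[-0.1,-1,0],1],[[0,0,0],[0,-0.9,0],1],[[0,0,0],[0,0,0],1]]'
python3 - <<'E'
from h import *
for cam in("top","scene"):
    im,d=robot.grab_frame(cam)
    for n in("live_key","shutter_key","erase_key"):
        for r in robot.cut_out(n,cam)[:1]:
            P=world(cam,d,r["pixels"]); T=P[P[:,2]>np.median(P[:,2])-.003]; print(cam,n,r["conf"],[int(x) for x in r["rect"]],T.mean(0).round(4))
    if cam=="scene": cv2.imwrite("pics/s2.png",cv2.resize(im[180:300,400:560,::-1],(640,480),interpolation=cv2.INTER_CUBIC))
E
```

```text
time: 9.95
tcp_pos: [0.543, 0.2643, 0.0678]
ee_rot: [-3.141, -0.001, -0.075]
ft_force: [-9.1, -5.0, 22.6]
opening: 0.0002
finger_force: 11.3
time: 11.15
tcp_pos: [0.5312, 0.1238, 0.1368]
ee_rot: [3.141, -0.001, -0.078]
ft_force: [0.6, -1.1, 0.7]
opening: 0.0007
finger_force: 0.0
top erase_key 0.71 [347, 238, 366, 270] [ 0.5482 -0.2026  0.0879]
scene live_key 0.44 [506, 231, 519, 239] [0.5447 0.2651 0.0571]
scene shutter_key 0.57 [435, 223, 451, 237] [0.5332 0.1251 0.0649]
scene erase_key 0.51 [469, 224, 485, 237] [0.5389 0.1947 0.0649]
```

View pics/s2.png

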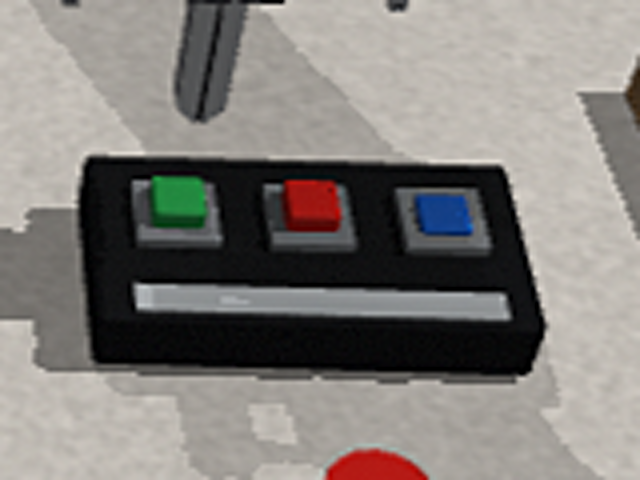

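The crop shows blue at (443,215) flush in its collar, measured 57.1 mm high, while green (180,200) and red (312,205) are still up. Next I press green and hold it.

```bash
python3 -m creep '[[[0,0,0],[0,0.1,-1],1],[[0,0,0],[0,0,-1],1],[[0,0,0],[0,0,-0.75],1],[[0,0,0],[0,0,-0.25],1],[[0,0,0],[0,0,-0.15],1],[[0,0,0],[0,0,-0.15],1],[[0,0,0],[0,0,-0.15],1],[[0,0,0],[0,0,-0.05],1],[[0,0,0],[0,0,0],1],[[0,0,0],[0,0,0],1]]'
```

```text
time: 12.55
tcp_pos: [0.531, 0.1284, 0.0679]
ee_rot: [-3.142, -0.001, -0.075]
ft_force: [-10.1, -2.2, 25.1]
opening: 0.0005
finger_force: 12.5
```

On the stop (25 N against the 5 N spring). I'll hold it, then release and raise the arm.

```bash
python3 -m creep '[[[0,0,0],[0,0,0],1],[[0,0,0],[0,0,0],1],[[0,0,0],[0,0,0],1],[[0,0,0],[0,0,0],1],[[0,0,0],[0,0,0],1],[[0,0,0],[0,0,0],1],[[0,0,0],[0,0,0],1],[[0,0,0],[0,0,0],1],[[0,0,0],[0,0,0],1],[[0,0,0],[0,0,0],1]]'; python3 -m creep '[[[0,0,0],[0,0,0.5],1],[[0,0,0],[0,0,1],1],[[0,0,0],[0,0,1],1],[[0,0,0],[0,0,1],1],[[0,0,0],[0,0,1],1],[[0,0,0],[0,0,1],1],[[0,0,0],[0,0,0],1],[[0,0,0],[0,0,0],1],[[0,0,0],[0,0,0],1]]'
python3 - <<'E'
from h import *
cam="scene"; im,d=robot.grab_frame(cam)
for n in("live_key","shutter_key","erase_key","rocker_press","vial_amber","vial_clear","sample_jar","seed_dish"):
    for r in robot.cut_out(n,cam)[:1]:
        P=world(cam,d,r["pixels"]); T=P[P[:,2]>np.median(P[:,2])-.003]; print(cam,n,r["conf"],[int(x) for x in r["rect"]],T.mean(0).round(4))
cv2.imwrite("pics/s3.png",im[:,:,::-1])
E
```

```text
time: 13.55
tcp_pos: [0.5311, 0.1284, 0.0679]
ee_rot: [-3.142, -0.001, -0.075]
ft_force: [-10.5, -1.8, 24.5]
opening: 0.0004
finger_force: 12.4
time: 14.45
tcp_pos: [0.5305, 0.128, 0.1758]
ee_rot: [3.141, 0.001, -0.075]
ft_force: [-0.9, -0.8, 0.5]
opening: 0.0005
finger_force: 0.0
scene shutter_key 0.45 [432, 221, 449, 237] [0.5332 0.1249 0.0644]
scene erase_key 0.59 [469, 224, 486, 236] [0.5393 0.1944 0.0647]
scene rocker_press 0.91 [269, 220, 297, 251] [ 0.5536 -0.205   0.089 ]
scene vial_amber 0.68 [370, 230, 385, 255] [ 0.5391 -0.0125  0.0504]
scene vial_clear 0.6 [370, 181, 381, 203] [ 0.3826 -0.0029  0.0495]
scene sample_jar 0.59 [472, 292, 507, 341] [0.7516 0.1756 0.08  ]
scene seed_dish 0.74 [365, 315, 414, 358] [ 0.762  -0.01    0.0095]
```

View pics/s3.png

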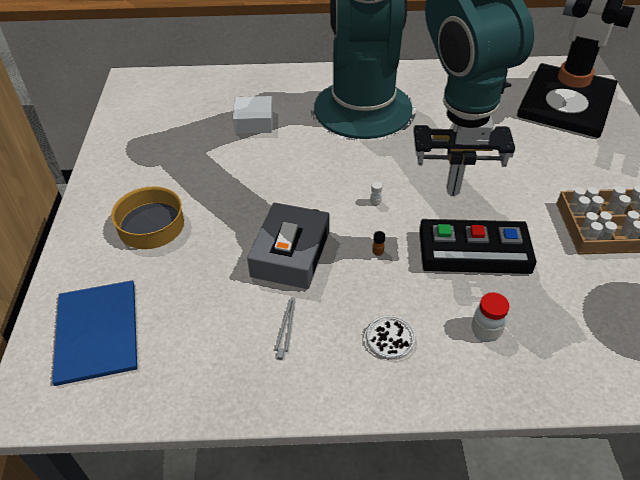

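The picture shows the rocker over (287,240), blue in (510,233), green (445,230) and red (478,231) up. Every loose thing stands where it was, and the arm is clear.

```bash
python3 -c "from workcell import robot; print(robot.sign_off())"
```

```text
the job is handed in; nothing more can be done
None
```

The job is handed in at about 14.5 s: lamp on, blue key in, green key held down for over a second and released, red key not pressed, and no loose thing visibly moved; sign-off gave no verdict.

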